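# Reset the tripped breaker on the distribution unit

### The arm

A 6-joint arm with a two-finger parallel gripper is mounted at the origin on the work surface. World frame = base frame: x ahead of the robot, y to its left, z up, the work surface at z = 0. Lengths are in m, angles in rad, forces in N, time in s.
With the tool pointing down it reaches from about 0.35 to 0.975 m from the base axis. Payload 4.9 kg.
Tool frame: the origin (TCP) lies at the very end of the fingers, on their centre line; the grasp point (between the pads) lies 19 mm behind it; z points along the fingers, y is the line along which they close (so a half turn about z gives the same grasp; the last joint's range is limited). The gripper opens to 85 mm and grips with 20 to 120 N. Pads are 22 mm wide; open, the fingers measure 114 mm over their backs; the gripper's body (76 mm by 85 mm) begins 54 mm behind the grasp point. The pads swing forward as they close: fully open they stand 13 mm farther back than shut.
Start: joints at [-1.318, 0.053, 1.613, -0, 1.476, -0.119], TCP at [0.227, -0.582, 0.209] pointing down, gripper open.
Joint ranges: [-3.01, 3.01], [-1.01, 2.22], [0.06, 2.58], [-1.02, 4.17], [0.09, 2.62], [-3.14, 3.14]. Speed limits (rad/s): [2.57, 2.57, 3.14, 3.14, 3.14, 3.14].

### API

Orientations are given as a rotation vector (axis times angle).
In Python, from station import ctrl gives the robot as it stands.
- The arm moves only by the tool jog_arm, never from a script. Its argument "plan" is a list of rows, each a list of 7 numbers: the shift along the tool's x, y, z in units of 0.02 m (1.0 is 0.02 m), then the turn, a rotation vector about the tool's x, y, z in units of 45 degrees (1.0 is 45 degrees), then the opening, from -1 (shut) to 1 (fully open). A call has 1 to 8 rows; each row shifts and turns the commanded pose from where the row before left it, along the tool's axes as they then stand; what a row does not reach is not made up. A row lasts 1/10 s, in which the tool goes at most 50 mm and 8.59 degrees, less where a joint would pass 70% of its speed; a pose out of reach is approached as far as the arm can. A call with a number of a shift or a turn outside -1 to 1 is refused whole. A call with a gripper value outside its range is refused whole. The fingers move at their own pace and stop on an object; "grip_force" is the grip in N (left out, the last holds). Time passes only in rows, so rows that do not move let the fingers close. It gives the time, the measured TCP pose, the force, the opening and the grip force at its end, in the units of the state.
- ctrl.get_obs(): the state, without advancing time (a new reading comes with each control period).
- ctrl.get_image(name): name is "scene" or "side" or "wrist"; returns (picture, depth): 384x512x3 uint8, red, green, blue; 384x512 float32, m along the optical axis (not along the pixel's ray), 0 where there is no reading.
- ctrl.camera_info(name): a dict with "camera_matrix" (3x3 intrinsics, pixels), "k1" (the pictures are not rectified: a ray, as slopes to the right and down, at radius r is drawn at 1 + k1 r^2 times it, then the intrinsics apply), "rvec" (rotation vector, rad) and "tvec" (3), from world to camera coordinates, as OpenCV has them; the wrist camera has in their place "T_tool_cam" (4x4, takes a point from camera to tool coordinates, whose origin is the TCP and whose axes are the flange's). Camera axes: x right, y down, z forward; pixel columns grow to the right and rows downward; lengths in m; the calibration is good to about 2 mm. A picture is of the moment at which its call begins: read the wrist's pose just before it. camera_info takes no time and is no camera call.
- ctrl.finish_job(): hands the job in; it is judged then, once.
The state is a dict: "t": time; "q": joint angles; "dq": joint speeds; "effort": joint torques, N m; "tool_pos": TCP position; "tool_rot": TCP orientation; "contact_force": force on the tool from outside, world axes, zero at the start; "wrist_torque": the same for the moment, N m; "opening": finger opening in m; "grip_force": force on a finger pad.
Only numpy, scipy, OpenCV 4.12 (cv2) and the standard library are available. Lean on these libraries where they do the work, as an engineer would, in place of code of your own. Each camera call takes 0.05 s, during which the arm holds its last target. There are 200 camera calls.

### The job

One of the four breakers on the portable distribution unit has tripped: its handle stands midway, neither on nor off. Reset it the usual way: press that handle firmly back to off (away from the sockets), on through the stiff resistance near the end until the latch gives and the handle lies fully home at its off stop, then flip it right over to on (towards the side with the sockets) so that it snaps home and stays. Do not force it (never more than about 40 N on the breaker), leave the other three handles as they are, and do not shift the things lying about.

Things in the scene. Friction and masses are not known exactly. Their poses are not given: they have to be found in the camera images.
- unit: portable distribution unit: grey steel box 260 mm (x) by 420 mm (y), flat pale cover plate 100 mm above the bench, fixed. Origin: centre of its underside, z up. Four breakers in a row along its y at x = 0, y = -120, -40, 40, 120 mm (which is where varies). Four capped round sockets on its +x side, away from the robot; these and the end handles (to y = 245 mm) lie below the cover.
- tripped_breaker: the tripped breaker: black nose 62 mm (x) by 73 mm (y), standing 13 mm above the cover plate, fixed, with a pale handle rising from a slot in its middle. Origin: on the handle's hinge axis, at cover level (100 mm above the bench), mid nose; z up, x (the handle's travel) points to the sockets, y is the hinge axis.
- tripped_handle (a joint): angle of its handle, a flat bat 9 mm thick (x), 16 mm wide (y), ending 40 mm from the hinge axis, 27 mm above the nose when upright. 0 = upright, positive leans to +x (on). Tripped, it stands at about 0.06 and is blocked there towards on until reset. Hard stops: -0.52 (fully off), 0.50 (on). An over-centre spring (0.25 N m per rad) drives it off upright to either side.
- tripped_tip (a point): middle of the top end of the tripped handle. Pressed to off, the handle falls by itself only to about -0.36 rad, where it meets the trip latch: that takes 0.3 to 0.4 N m (12 to 17 N at a fingertip 23 mm above the hinge axis), gives way at about -0.43 and the handle snaps to -0.52: reset. It can then be pushed back over centre (0.13 N m) and snaps to on.
- first_handle (a joint): handle of another breaker of the same make, which is on (0.50); stays on
- second_handle (a joint): handle of a third breaker of the same make, which is on (0.50); stays on
- spare_handle (a joint): handle of the spare breaker, same make, which is off (-0.52); stays off
- first_tip (a point): top end of the first breaker's handle
- second_tip (a point): top end of the second breaker's handle
- spare_tip (a point): top end of the spare breaker's handle
- screwdriver: black-handled screwdriver 160 mm long, about 30 mm thick, lying on the unit's cover on the side near the robot, roughly 95 mm from the breakers' middle line; leave it
- tape_roll: roll of black tape, 58 mm across, 19 mm high, lying on the unit's cover on the socket side, about 95 mm from the breakers' middle line; leave it
- multimeter: multimeter 165 x 80 x 36 mm lying on the bench at the left; leave it
- junction_box: square grey junction box 85 x 85 x 43 mm on the bench at the left; leave it
- ceiling_sensor: round white ceiling sensor, 108 mm across, 44 mm high, on the bench at the right; leave it
- pliers: orange-handled pliers about 170 mm long, 18 mm thick, lying on the bench at the right; leave them
- connector_jar: screw-top jar 72 mm across, 85 mm high, on the bench at the right; leave it

How it is judged:
By the outcome, as a careful person would: the job done as asked, in the order asked, and still so for the second after the job is handed in, with the robot touching nothing.
It also fails if it takes over 38 s, if anything falls off the work surface, if the arm or the gripper's body presses on something with over 40 N, if the wrist force passes 120 N, or if a joint passes its speed limit or range.

## Working session

There is one attempt and no reset: what is moved stays moved. The work goes in short steps, Python scripts to look and compute and a tool call to move; the robot and the scene stay as the last step left them, time stands still between calls to the robot, and variables do not carry over. Pictures are saved under pics/ and viewed, at most 10 in all, crops included, and the job is handed in when it is done.

Besides the shell and the picture viewer there is one more tool, called as a command line: name --pt "numbers of a row" for each row, then --argument value for the rest. jog_arm: Moves the arm, as the interface text tells. Shifts and turns lie within -1 to 1; 1 stands for 0.02 m of shift or 45 degrees of turn. Its arguments: {"type":"object","properties":{"plan":{"type":"array"},"grip_force":{"type":"number"}},"required":["plan"]}

```bash
mkdir -p pics; cat > h.py <<'E'
import numpy as np, cv2
from scipy.spatial.transform import Rotation as R
from station import ctrl
def grab(name):
    o=ctrl.get_obs(); im,d=ctrl.get_image(name); c=ctrl.camera_info(name)
    if name=="wrist":
        T=np.eye(4);T[:3,:3]=R.from_rotvec(o["tool_rot"]).as_matrix();T[:3,3]=o["tool_pos"]
        M=T@np.array(c["T_tool_cam"])
    else:
        M=np.eye(4);r=R.from_rotvec(np.ravel(c["rvec"])).as_matrix();M[:3,:3]=r.T;M[:3,3]=-r.T@np.ravel(c["tvec"])
    np.savez("last_"+name,im=im,d=d,M=M,K=c["camera_matrix"],k1=c["k1"])
    return im
def pt(name,u,v,z=None):
    f=np.load(f"last_{name}.npz");K=f["K"];M=f["M"]
    n=cv2.undistortPoints(np.array([[[u,v]]],float),K,np.array([float(f["k1"]),0,0,0])).ravel()
    ray=np.array([n[0],n[1],1.])
    if z is None: s=f["d"][int(round(v)),int(round(u))]
    else: s=(z-M[2,3])/(M[:3,:3]@ray)[2]
    return M[:3,:3]@(ray*s)+M[:3,3]
def save(im,fn): cv2.imwrite("pics/"+fn,np.ascontiguousarray(im[:,:,::-1]))
E
python3 - <<'E'
from h import *
a=grab("scene");b=grab("side")
save(cv2.resize(a,(800,600)),"scene1.png");save(cv2.resize(b,(800,600)),"side1.png")
o=ctrl.get_obs();print(o)
E
```

```text
{'t': 0.1, 'q': array([-1.31801065e+00,  5.32718172e-02,  1.61411938e+00,  7.80896526e-06,
        1.47602271e+00, -1.18999701e-01]), 'dq': array([ 5.96438436e-05, -1.47478866e-03, -3.46618633e-03, -6.10342904e-04,
       -1.55470665e-03,  8.54150443e-04]), 'effort': array([ 1.01987484e-03, -3.94905424e+01, -3.71362317e+01, -9.87721137e-05,
        3.90676447e-03, -2.05014459e-06]), 'tool_pos': array([ 0.22690307, -0.581721  ,  0.20832009]), 'tool_rot': array([-3.08568203e+00, -5.80304353e-01,  1.78939840e-04]), 'contact_force': array([-0.49056322, -0.27064468, -0.46358695]), 'wrist_torque': array([ 0.04321287, -0.00164236, -0.00639427]), 'grip_force': 0.0, 'opening': 0.08553388522058317}
```

View pics/scene1.png

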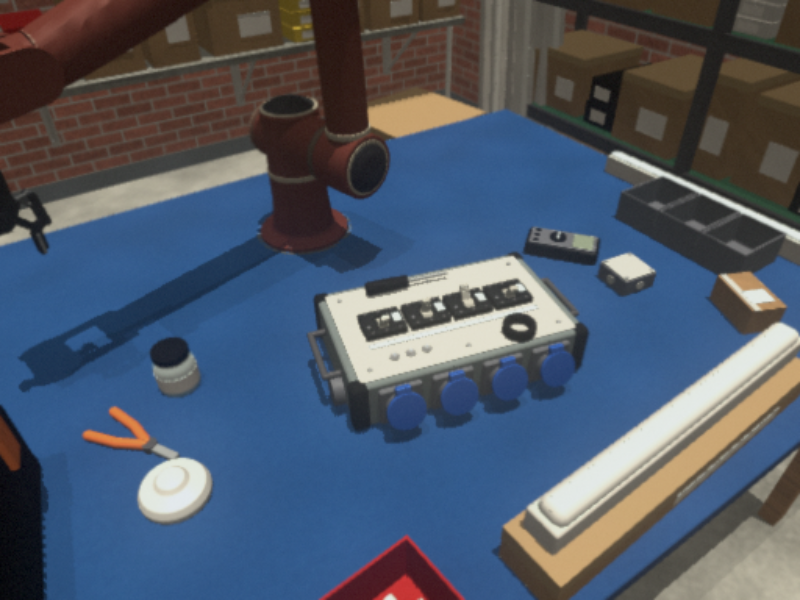

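View pics/side1.png

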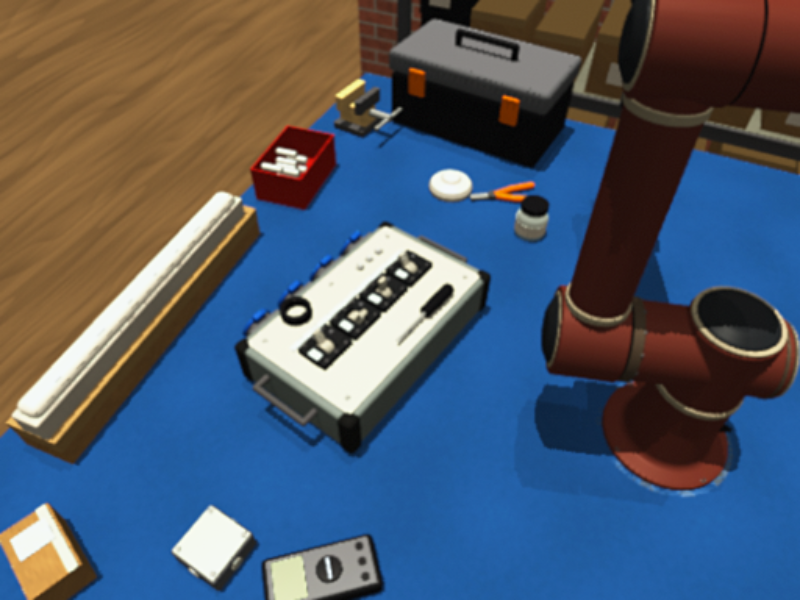

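The scene shows the unit mid-bench with breakers at about (382,322), (427,310), (467,297) and (508,290). The third handle seems to stand taller than the rest. The side view shows the same row from (405,265) to (325,345). I'll enlarge both.

```bash
python3 - <<'E'
from h import *
a=np.load("last_scene.npz")["im"][160:250,200:380];b=np.load("last_side.npz")["im"][140:290,150:320]
A=cv2.resize(a,(800,400),interpolation=cv2.INTER_CUBIC);save(A,"s2.png")
for n,l in (("scene",[(467,297),(427,310),(382,322),(508,290)]),("side",[(405,265),(382,290),(357,315),(325,345)])):
    for u,v in l: print(n,pt(n,u*.64,v*.64,.113).round(3))
# cover corners from plane mask: depth points at z~0.1
for n in ("scene","side"):
    P=[];f=np.load(f"last_{n}.npz")
    for v in range(130,300,1):
        for u in range(120,400,1):
            if f["d"][v,u]>0:
                p=pt(n,u,v)
                if .095<p[2]<.105: P.append(p[:2])
    P=np.array(P,np.float32);print(n,len(P),cv2.minAreaRect(P*1000))
E
```

```text
scene [0.558 0.069 0.113]
scene [ 0.549 -0.012  0.113]
scene [ 0.533 -0.094  0.113]
scene [0.583 0.144 0.113]
side [ 0.536 -0.089  0.113]
side [ 0.549 -0.012  0.113]
side [0.564 0.062 0.113]
side [0.583 0.144 0.113]
scene 6809 ((389.19488525390625, 65.53511047363281), (425.5172119140625, 658.374267578125), 76.4635238647461)
side 7798 ((692.1942138671875, -3.926239013671875), (423.4859619140625, 539.5272827148438), 76.68065643310547)
```

View pics/s2.png

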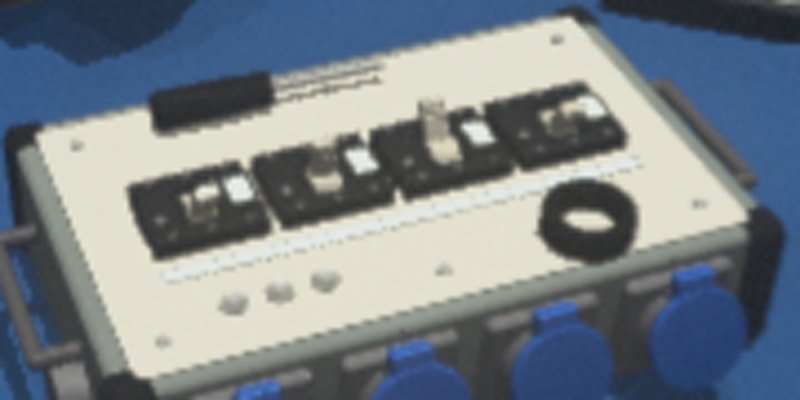

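In the crop, handles 1 (205,200) and 4 (565,115) are foreshortened, leaning toward the camera, so they are on. Handle 3 (435,130) looks longest, so it is probably leaning away (off). Handle 2 (325,165) is in between and probably the tripped one, at about (0.549, -0.012). I'll confirm with the wrist camera from close by.

```bash
python3 - <<'E'
from h import *
print(np.array(ctrl.camera_info("wrist")["T_tool_cam"]).round(3), ctrl.camera_info("wrist")["camera_matrix"])
T=R.from_rotvec(ctrl.get_obs()["tool_rot"]).as_matrix()
t=np.array([.53,-.02,.30])-ctrl.get_obs()["tool_pos"]
print(T.round(3)); print((T.T@t/.02).round(2))
E
```

```text
[[ 0.    -0.953 -0.303  0.077]
 [ 1.    -0.     0.001 -0.002]
 [-0.001 -0.303  0.953 -0.165]
 [ 0.     0.     0.     1.   ]] [[345.14621741   0.         259.6134646 ]
 [  0.         345.14621741 190.62276482]
 [  0.           0.           1.        ]]
[[ 0.932  0.363 -0.   ]
 [ 0.363 -0.932  0.002]
 [ 0.    -0.002 -1.   ]]
[ 24.32 -20.67  -4.54]
```

jog_arm --pt "1 -0.85 -0.5 0 0 0 -1" --pt "1 -0.85 -0.5 0 0 0 -1" --pt "1 -0.85 -0.5 0 0 0 -1" --pt "1 -0.85 -0.5 0 0 0 -1" --pt "1 -0.85 -0.5 0 0 0 -1" --pt "1 -0.85 -0.5 0 0 0 -1" --pt "1 -0.85 -0.5 0 0 0 -1" --pt "1 -0.85 -0.5 0 0 0 -1"

```text
t: 0.9
tool_pos: [0.3269, -0.3962, 0.2892]
tool_rot: [-3.087, -0.58, 0.0]
contact_force: [0.3, -0.3, -0.6]
opening: -0.0
grip_force: 0.0
```

jog_arm --pt "1 -0.85 -0.1 0 0 0 -1" --pt "1 -0.85 -0.1 0 0 0 -1" --pt "1 -0.85 -0.1 0 0 0 -1" --pt "1 -0.85 -0.1 0 0 0 -1" --pt "1 -0.85 -0.1 0 0 0 -1" --pt "1 -0.85 -0.1 0 0 0 -1" --pt "1 -0.85 -0.1 0 0 0 -1" --pt "1 -0.85 -0.1 0 0 0 -1"

```text
t: 1.7
tool_pos: [0.4265, -0.2115, 0.305]
tool_rot: [-3.087, -0.58, 0.001]
contact_force: [0.6, -0.6, 0.1]
opening: 0.0
grip_force: 0.0
```

jog_arm --pt "1 -0.85 0 0 0 0 -1" --pt "1 -0.85 0 0 0 0 -1" --pt "1 -0.85 0 0 0 0 -1" --pt "1 -0.85 0 0 0 0 -1" --pt "1 -0.85 0 0 0 0 -1" --pt "1 -0.85 0 0 0 0 -1" --pt "1 -0.85 0 0 0 0 -1" --pt "1 -0.85 0 0 0 0 -1"

```text
t: 2.5
tool_pos: [0.5262, -0.0267, 0.3048]
tool_rot: [-3.087, -0.581, 0.001]
contact_force: [0.6, 0.1, -0.1]
opening: -0.0
grip_force: 0.0
```

jog_arm --pt "0 0 0 0 0 0.18 -1" --pt "0 0 0 0 0 0.18 -1" --pt "0 0 0 0 0 0.18 -1" --pt "0 0 0 0 0 0.18 -1" --pt "0 0 0 0 0 0.04 -1" --pt "0 0 0 0 0 0 -1"

```text
t: 3.1
tool_pos: [0.5258, -0.0277, 0.3048]
tool_rot: [-3.122, 0.352, 0.002]
contact_force: [-0.2, 0.4, 1.0]
opening: 0.0003
grip_force: 0.0
```

```bash
python3 - <<'E'
from h import *
a=grab("wrist");save(cv2.resize(a,(800,600)),"w1.png")
o=ctrl.get_obs();print(o["t"],o["q"],o["tool_pos"],R.from_rotvec(o["tool_rot"]).as_matrix().round(3),o["opening"],o["contact_force"])
E
```

```text
3.15 [-1.94062588e-01 -2.22233975e-01  1.71457551e+00  6.36980340e-06
  1.65009469e+00  1.60101438e+00] [ 0.52581208 -0.02771959  0.30490874] [[ 0.975 -0.222 -0.001]
 [-0.222 -0.975  0.   ]
 [-0.001  0.    -1.   ]] -0.00013031764360133381 [-0.19690376  0.29537351 -0.96338094]
```

View pics/w1.png

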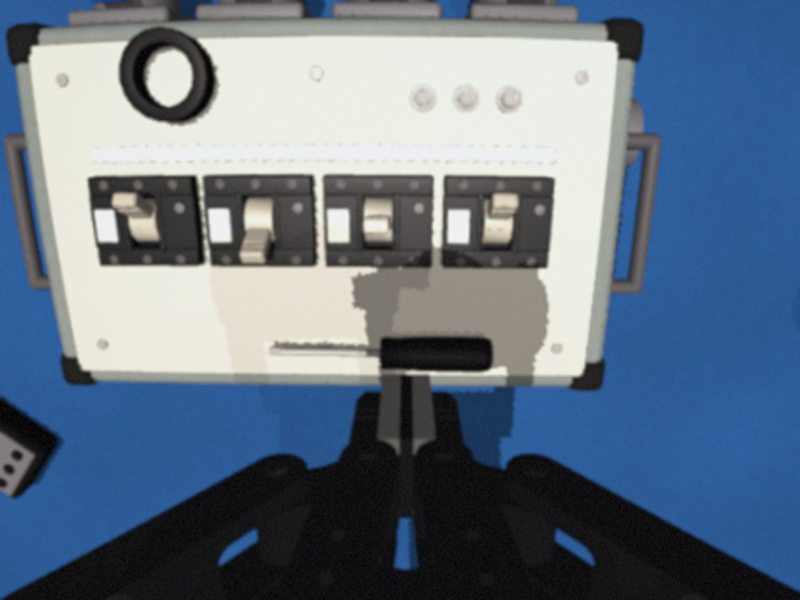

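The wrist view confirms it: the noses are at (145,221), (260,221), (378,221) and (498,221). The third, with its handle at (378,222), is upright and so tripped. The second is off, and the outer two are on. The screwdriver lies at (385,352).

```bash
python3 - <<'E'
from h import *
P=lambda u,v,z=None: pt("wrist",u*.64,v*.64,z)
cs=[P(*c,.113)[:2] for c in [(324,176),(432,176),(434,264),(325,266)]]
c=np.mean(cs,0);print("centre",c)
L=P(97,222,.113);Rr=P(548,222,.113);d=(L-Rr)[:2];yaw=np.arctan2(-d[0],d[1]);print("yaw",np.degrees(yaw), np.linalg.norm(d))
print("depth z nose/cover",P(345,260)[2],P(280,300)[2],P(378,208)[2])
o=ctrl.get_obs();T=R.from_rotvec(o["tool_rot"]).as_matrix()
print("tool xy to centre (mm)",1000*(T.T@(np.r_[c,.1]-o["tool_pos"])))
for n in("scene","side"):
  u,v={"scene":(427,310),"side":(382,290)}[n];print(pt(n,u*.64,v*.64,.113))
E
```

```text
centre [ 0.54590244 -0.01292444]
yaw -13.1258590079866 0.30640719432696595
depth z nose/cover 0.11434762236548734 0.09970648361527656 0.1114001370879873
tool xy to centre (mm) [ 16.46948043 -18.89670904 204.89456488]
[ 0.54865371 -0.01153295  0.113     ]
[ 0.54880829 -0.01156677  0.113     ]
```

jog_arm --pt "0.5 -0.2 1 0 0 0 -1" --pt "0.5 -0.2 1 0 0 0 -1" --pt "0.5 -0.2 1 0 0 0 -1" --pt "0.5 -0.2 1 0 0 0 -1" --pt "0.25 -0.13 1 0 0 0 -1" --pt "0 0 1 0 0 0 -1" --pt "0 0 1 0 0 0 -1" --pt "0 0 0 0 0 0 -1" --grip_force 60

```text
t: 3.95
tool_pos: [0.5717, -0.0193, 0.1614]
tool_rot: [-3.121, 0.352, 0.011]
contact_force: [-0.4, 0.3, -1.4]
opening: 0.0002
grip_force: 0.0
```

```bash
cat > where.py <<'E'
from h import *
yaw=np.radians(-13);C=np.array([.547,-.0125])
o=ctrl.get_obs();d=o["tool_pos"][:2]-C;u=np.array([np.cos(yaw),np.sin(yaw)])
print("unit-frame tcp mm",1000*d@u,1000*(d[1]*u[0]-d[0]*u[1]),"z",o["tool_pos"][2],"F",o["contact_force"].round(1),"t",o["t"])
E
python3 where.py; python3 - <<'E'
from h import *
a=grab("wrist");save(cv2.resize(a,(800,600)),"w2.png")
E
```

```text
unit-frame tcp mm 25.559316205618153 -1.086562257869462 z 0.16142278758731837 F [-0.4  0.3 -1.4] t 3.95
```

View pics/w2.png

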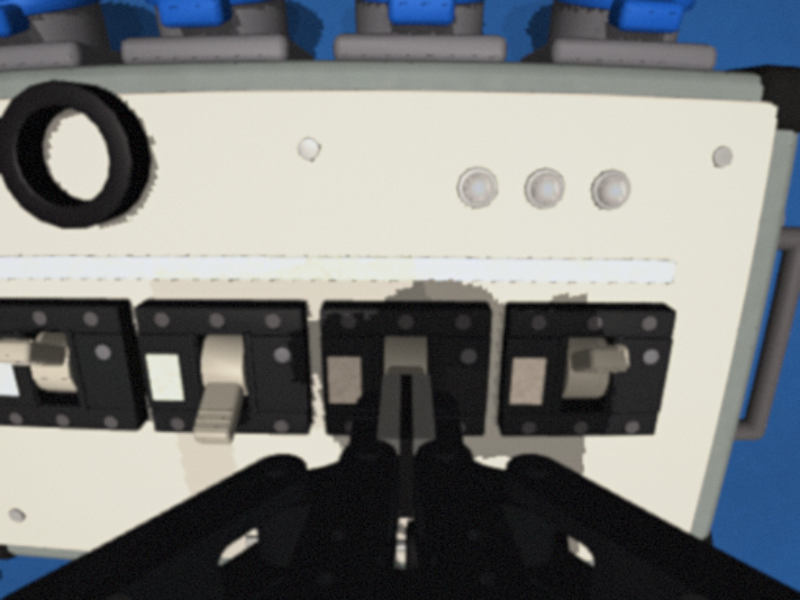

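The fingertip at (405,372) is in line with the tripped handle at (405,350) and on its socket side. I'll descend.

jog_arm --pt "0.1 0 0.5 0 0 0 -1" --pt "0 0 0.5 0 0 0 -1" --pt "0 0 0.5 0 0 0 -1" --pt "0 0 0.4 0 0 0 -1" --pt "0 0 0 0 0 0 -1"

```text
t: 4.5
tool_pos: [0.5748, -0.02, 0.1255]
tool_rot: [-3.122, 0.353, 0.005]
contact_force: [-0.6, 0.6, -0.8]
opening: 0.0002
grip_force: 0.0
```

```bash
python3 where.py
```

```text
unit-frame tcp mm 28.8062073809713 -0.9991771476657368 z 0.12545782961652063 F [-0.6  0.6 -0.8] t 4.5
```

jog_arm --pt "-0.25 0 0.1 0 0 0 -1" --pt "-0.25 0 0 0 0 0 -1" --pt "-0.25 0 0 0 0 0 -1" --pt "-0.25 0 0 0 0 0 -1" --pt "0 0 0 0 0 0 -1"

```text
t: 5.0
tool_pos: [0.556, -0.0155, 0.1257]
tool_rot: [-3.122, 0.353, -0.001]
contact_force: [-0.5, 0.1, 0.1]
opening: -0.0002
grip_force: 0.0
```

jog_arm --pt "-0.05 0 0 0 0 0 -1" --pt "0 0 0 0 0 0 -1"

```text
t: 5.2
tool_pos: [0.5556, -0.0155, 0.1256]
tool_rot: [3.122, -0.353, 0.001]
contact_force: [-0.2, 0.2, -0.1]
opening: -0.0
grip_force: 0.0
```

```bash
python3 where.py
```

```text
unit-frame tcp mm 9.029778365022208 -0.9530407952516798 z 0.12557886105355456 F [-0.2  0.2 -0.1] t 5.2
```

jog_arm --pt "-0.05 0 0.05 0 0 0 -1" --pt "-0.05 0 0.05 0 0 0 -1" --pt "0 0 0 0 0 0 -1"

```text
t: 5.5
tool_pos: [0.5533, -0.015, 0.123]
tool_rot: [-3.122, 0.353, 0.001]
contact_force: [-0.8, 0.6, 0.3]
opening: 0.0002
grip_force: 0.0
```

jog_arm --pt "-0.05 0 0 0 0 0 -1" --pt "-0.05 0 0 0 0 0 -1"

```text
t: 5.7
tool_pos: [0.5516, -0.0146, 0.1234]
tool_rot: [-3.122, 0.353, 0.0]
contact_force: [-0.1, 0.5, 0.4]
opening: -0.0002
grip_force: 0.0
```

jog_arm --pt "-0.05 0 0 0 0 0 -1" --pt "0 0 0 0 0 0 -1"

```text
t: 5.9
tool_pos: [0.5505, -0.0143, 0.1234]
tool_rot: [-3.122, 0.353, 0.0]
contact_force: [-1.4, -0.3, 0.3]
opening: 0.0001
grip_force: 0.0
```

jog_arm --pt "-0.05 0 0 0 0 0 -1" --pt "0 0 0 0 0 0 -1"

```text
t: 6.1
tool_pos: [0.5496, -0.0141, 0.1234]
tool_rot: [-3.122, 0.353, 0.0]
contact_force: [0.6, -0.0, 0.5]
opening: 0.0
grip_force: 0.0
```

jog_arm --pt "-0.05 0 0 0 0 0 -1" --pt "0 0 0 0 0 0 -1"

```text
t: 6.3
tool_pos: [0.5486, -0.0139, 0.1234]
tool_rot: [3.122, -0.353, -0.0]
contact_force: [0.1, -1.1, 0.6]
opening: 0.0002
grip_force: 0.0
```

jog_arm --pt "-0.05 0 0 0 0 0 -1" --pt "0 0 0 0 0 0 -1"

```text
t: 6.5
tool_pos: [0.5476, -0.0136, 0.1234]
tool_rot: [-3.122, 0.353, 0.0]
contact_force: [-0.1, -0.1, -1.1]
opening: 0.0001
grip_force: 0.0
```

```bash
python3 where.py; python3 - <<'E'
from h import *
a=grab("side")[150:250,170:303];b=grab("wrist")
save(np.hstack([cv2.resize(a,(400,300),interpolation=cv2.INTER_CUBIC),cv2.resize(b[150:300,160:360],(400,300))]),"c3.png")
E
```

```text
unit-frame tcp mm 0.8793444985831367 -0.9503815829963267 z 0.1233830767483822 F [-0.1 -0.1 -1.1] t 6.5
```

View pics/c3.png

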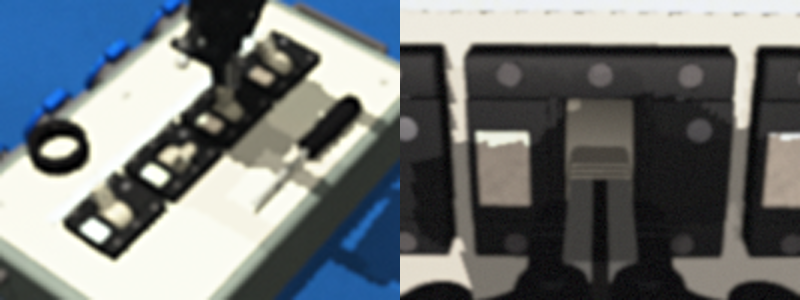

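The side crop shows the fingertip at (225,80) against the handle at (228,105). In the wrist crop the handle is hidden behind the fingertips at (600,165), so it has followed the push toward off. There is no latch force yet, so I'll continue in small steps.

jog_arm --pt "-0.05 0 0 0 0 0 -1" --pt "0 0 0 0 0 0 -1"

```text
t: 6.8
tool_pos: [0.5467, -0.0134, 0.1234]
tool_rot: [-3.122, 0.353, 0.0]
contact_force: [0.2, 1.1, -0.6]
opening: -0.0
grip_force: 0.0
```

jog_arm --pt "-0.05 0 0 0 0 0 -1" --pt "0 0 0 0 0 0 -1"

```text
t: 7.0
tool_pos: [0.5457, -0.0132, 0.1234]
tool_rot: [-3.122, 0.353, 0.0]
contact_force: [0.1, 0.2, 1.5]
opening: 0.0
grip_force: 0.0
```

jog_arm --pt "-0.05 0 0 0 0 0 -1" --pt "0 0 0 0 0 0 -1"

```text
t: 7.2
tool_pos: [0.5447, -0.013, 0.1234]
tool_rot: [-3.122, 0.353, 0.0]
contact_force: [-0.1, 0.6, -0.6]
opening: 0.0
grip_force: 0.0
```

jog_arm --pt "-0.05 0 0 0 0 0 -1" --pt "0 0 0 0 0 0 -1"

```text
t: 7.4
tool_pos: [0.5437, -0.0127, 0.1234]
tool_rot: [3.122, -0.353, -0.0]
contact_force: [0.7, -0.5, -0.4]
opening: -0.0001
grip_force: 0.0
```

jog_arm --pt "-0.05 0 0 0 0 0 -1" --pt "0 0 0 0 0 0 -1"

```text
t: 7.6
tool_pos: [0.5428, -0.0125, 0.1234]
tool_rot: [-3.122, 0.353, 0.0]
contact_force: [0.0, -0.1, 0.7]
opening: 0.0002
grip_force: 0.0
```

jog_arm --pt "-0.05 0 0 0 0 0 -1" --pt "0 0 0 0 0 0 -1"

```text
t: 7.8
tool_pos: [0.5418, -0.0123, 0.1234]
tool_rot: [3.122, -0.353, -0.0]
contact_force: [-0.2, -0.2, -0.3]
opening: -0.0003
grip_force: 0.0
```

jog_arm --pt "-0.05 0 0 0 0 0 -1" --pt "0 0 0 0 0 0 -1"

```text
t: 8.0
tool_pos: [0.5408, -0.0121, 0.1234]
tool_rot: [3.122, -0.353, -0.0]
contact_force: [0.6, 0.2, -1.4]
opening: 0.0001
grip_force: 0.0
```

```bash
python3 where.py; python3 - <<'E'
from h import *
a=grab("side")[155:215,205:285];b=grab("scene")[170:230,245:325];w=grab("wrist")
save(np.vstack([np.hstack([cv2.resize(x,(400,300),interpolation=cv2.INTER_CUBIC) for x in(a,b)]),np.hstack([cv2.resize(w[150:300,160:360],(400,300),interpolation=cv2.INTER_CUBIC),np.zeros((300,400,3),np.uint8)])]),"c4.png")
M=np.load("last_wrist.npz")["M"];o=ctrl.get_obs()
# wrist depth column through fingers, in unit frame mm
yaw=np.radians(-13);ux=np.array([np.cos(yaw),np.sin(yaw)])
for u in (252,266):
  for v in range(196,300,6):
    p=pt("wrist",u,v);d=p[:2]-[.547,-.0125];print(u,v,(1000*np.array([d@ux,d[1]*ux[0]-d[0]*ux[1],p[2]])).round(0))
E
```

```text
unit-frame tcp mm -6.119919794311953 -0.9973769801806692 z 0.12340922890186998 F [ 0.6  0.2 -1.4] t 8.0
252 196 [ 11.   4. 109.]
252 202 [  8.   4. 112.]
252 208 [  5.   4. 114.]
252 214 [  4.   4. 120.]
252 220 [  5.   4. 130.]
252 226 [  5.   4. 138.]
252 232 [  3.   4. 140.]
252 238 [ -0.   4. 140.]
252 244 [  4.   3. 154.]
252 250 [  4.   3. 160.]
252 256 [  4.   3. 165.]
252 262 [  4.   3. 170.]
252 268 [  4.   3. 175.]
252 274 [  4.   3. 178.]
252 280 [  4.   3. 182.]
252 286 [  5.   3. 188.]
252 292 [  5.   3. 192.]
252 298 [  5.   3. 195.]
266 196 [ 10.  -3. 108.]
266 202 [  8.  -3. 112.]
266 208 [  5.  -3. 113.]
266 214 [  4.  -3. 119.]
266 220 [  5.  -3. 130.]
266 226 [  5.  -3. 138.]
266 232 [  3.  -3. 141.]
266 238 [  0.  -3. 140.]
266 244 [  4.  -3. 154.]
266 250 [  4.  -2. 160.]
266 256 [  4.  -2. 165.]
266 262 [  3.  -2. 169.]
266 268 [  3.  -2. 173.]
266 274 [  4.  -2. 178.]
266 280 [  4.  -2. 183.]
266 286 [  2.  -2. 184.]
266 292 [  5.  -2. 192.]
266 298 [  3.  -2. 192.]
```

View pics/c4.png

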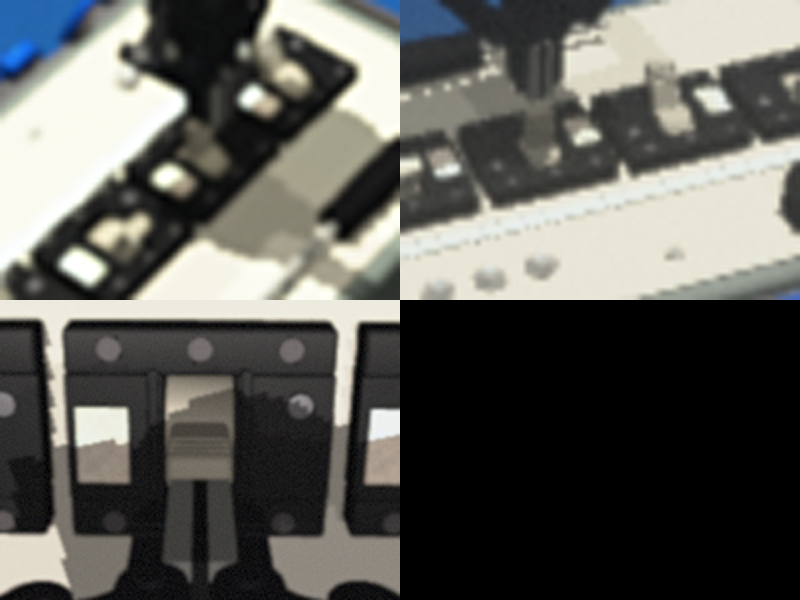

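The wrist crop shows the handle still upright, top at (200,430), with the visible fingertips ending at (200,480). Depth puts the visible finger end near z ≈ 150 mm, about 27 mm above the reported TCP. The scene crop also shows the finger, ending at (540,95), hovering over the handle. I'll check the fingertip height from the fixed cameras.

```bash
python3 - <<'E'
from h import *
yaw=np.radians(-13);ux=np.array([np.cos(yaw),np.sin(yaw)])
def U(p): d=p[:2]-[.547,-.0125];return (1000*np.array([d@ux,d[1]*ux[0]-d[0]*ux[1],p[2]])).round(0)
def proj(n,p):
    f=np.load(f"last_{n}.npz");Mi=np.linalg.inv(f["M"])
    return cv2.projectPoints(np.array([p],float),cv2.Rodrigues(Mi[:3,:3])[0],Mi[:3,3],f["K"],np.array([float(f["k1"]),0,0,0]))[0].ravel().round(1)
tc=ctrl.get_obs()["tool_pos"]
for n,u0,v0 in(("scene",273,range(176,204,2)),("side",246,range(164,192,2))):
    print(n,"TCP->",proj(n,tc),"TCP+27mm->",proj(n,tc+[0,0,.027]))
    for v in v0: print(v,U(pt(n,u0,v)),end=" ")
    print()
E
```

```text
scene TCP-> [271.5 194. ] TCP+27mm-> [271.6 186.1]
176 [ -1.   0. 187.] 178 [ -1.   0. 180.] 180 [  4.  -2. 178.] 182 [  6.  -2. 173.] 184 [  4.  -1. 165.] 186 [  3.  -1. 157.] 188 [  4.  -1. 151.] 190 [-50.  21. 100.] 192 [  4.  -1. 138.] 194 [  5.  -1. 132.] 196 [  6.  -2. 126.] 198 [  6.  -1. 118.] 200 [  5.  -1. 111.] 202 [ 12.  -4. 110.] 
side TCP-> [247.  183.8] TCP+27mm-> [246.9 177.3]
164 [-19.  18. 224.] 166 [-18.  17. 215.] 168 [-17.  17. 207.] 170 [-16.  15. 198.] 172 [-16.  15. 190.] 174 [-10.   8. 173.] 176 [-10.   8. 166.] 178 [-11.  10. 160.] 180 [ -9.   6. 147.] 182 [ -0.  -4. 125.] 184 [ -1.  -2. 119.] 186 [ -4.   1. 115.] 188 [ -7.   5. 112.] 190 [-14.  14. 115.]
```

The reported TCP projects well below the visible fingertip. Both fixed cameras show the fingers ending at z ≈ 150 mm, with the cover visible between finger and handle. So the real tip is about 26 mm above the reported TCP, and the handle hasn't been touched. I'll go back to the socket side and descend by what the cameras show.

jog_arm --pt "0.5 0 0 0 0 0 -1" --pt "0.6 0 0 0 0 0 -1" --pt "0.6 0 0 0 0 0 -1" --pt "0 0 0.3 0 0 0 -1" --pt "0 0 0.3 0 0 0 -1" --pt "0 0 0.2 0 0 0 -1" --pt "0 0 0 0 0 0 -1"

```text
t: 8.85
tool_pos: [0.5729, -0.0195, 0.1059]
tool_rot: [-3.122, 0.353, 0.004]
contact_force: [-0.7, 0.4, 0.1]
opening: -0.0001
grip_force: 0.0
```

```bash
python3 where.py; cat > tip.py <<'E'
from h import *
yaw=np.radians(-13);ux=np.array([np.cos(yaw),np.sin(yaw)])
def U(p): d=p[:2]-[.547,-.0125];return (1000*np.array([d@ux,d[1]*ux[0]-d[0]*ux[1],p[2]])).round(0).astype(int).tolist()
def proj(n,p):
    f=np.load(f"last_{n}.npz");Mi=np.linalg.inv(f["M"])
    return cv2.projectPoints(np.array([p],float),cv2.Rodrigues(Mi[:3,:3])[0],Mi[:3,3],f["K"],np.array([float(f["k1"]),0,0,0]))[0].ravel()
tc=ctrl.get_obs()["tool_pos"]
for n in("scene","side"):
    im=grab(n); print(n)
    for k in range(45,-10,-4):
        u,v=proj(n,tc+[0,0,k/1000]).round().astype(int); print(k,U(pt(n,u,v)),im[v,u].tolist(),end="; ")
    print()
E
python3 tip.py
```

```text
unit-frame tcp mm 26.791638463196094 -0.9598773044694093 z 0.10587123417307924 F [-0.7  0.4  0.1] t 8.85
scene
45 [37, -6, 160] [77, 78, 74]; 41 [39, -7, 158] [76, 76, 73]; 37 [38, -6, 154] [77, 77, 73]; 33 [37, -6, 147] [76, 76, 72]; 29 [38, -6, 144] [77, 78, 73]; 25 [36, -5, 139] [79, 79, 75]; 21 [37, -5, 136] [78, 78, 73]; 17 [38, -6, 134] [78, 78, 74]; 13 [37, -5, 130] [63, 63, 60]; 9 [26, -1, 113] [60, 60, 57]; 5 [27, -1, 111] [56, 55, 53]; 1 [31, -2, 110] [52, 51, 49]; -3 [30, -2, 106] [53, 53, 49]; -7 [30, -2, 102] [67, 66, 63]; 
side
45 [19, 7, 162] [51, 51, 47]; 41 [19, 8, 159] [56, 57, 52]; 37 [19, 8, 155] [56, 56, 52]; 33 [21, 6, 149] [54, 54, 51]; 29 [19, 8, 147] [52, 53, 49]; 25 [19, 8, 143] [51, 52, 48]; 21 [21, 6, 136] [54, 54, 50]; 17 [19, 8, 135] [55, 54, 49]; 13 [20, 7, 129] [46, 45, 41]; 9 [28, -2, 112] [34, 33, 30]; 5 [27, 0, 111] [24, 24, 23]; 1 [22, 6, 115] [15, 17, 16]; -3 [23, 5, 110] [14, 15, 16]; -7 [19, 9, 111] [12, 11, 13];
```

Depth now puts the fingertip at z ≈ 0.129, with its front face at x ≈ 37 mm (about 11 mm half-width). I'll go 6 mm lower and then push to off.

jog_arm --pt "0 0 0.15 0 0 0 -1" --pt "0 0 0.15 0 0 0 -1" --pt "0 0 0 0 0 0 -1"

```text
t: 9.25
tool_pos: [0.5737, -0.0196, 0.1009]
tool_rot: [-3.122, 0.353, 0.001]
contact_force: [-0.7, 0.4, -0.2]
opening: -0.0
grip_force: 0.0
```

jog_arm --pt "-0.2 0 0 0 0 0 -1" --pt "-0.2 0 0 0 0 0 -1" --pt "-0.15 0 0 0 0 0 -1" --pt "-0.1 0 0 0 0 0 -1" --pt "-0.1 0 0 0 0 0 -1" --pt "0 0 0 0 0 0 -1"

```text
t: 9.85
tool_pos: [0.5591, -0.0163, 0.1014]
tool_rot: [3.122, -0.353, -0.0]
contact_force: [-0.6, 0.3, 0.8]
opening: -0.0003
grip_force: 0.0
```

```bash
python3 where.py
```

```text
unit-frame tcp mm 12.650794407326867 -0.9282448130627451 z 0.10138925653327074 F [-0.6  0.3  0.8] t 9.85
```

jog_arm --pt "-0.1 0 0 0 0 0 -1" --pt "-0.1 0 0 0 0 0 -1" --pt "0 0 0 0 0 0 -1"

```text
t: 10.15
tool_pos: [0.5553, -0.0154, 0.1013]
tool_rot: [3.122, -0.353, -0.0]
contact_force: [0.1, -0.0, 0.7]
opening: -0.0002
grip_force: 0.0
```

jog_arm --pt "-0.05 0 0 0 0 0 -1" --pt "0 0 0 0 0 0 -1"

```text
t: 10.35
tool_pos: [0.5545, -0.0152, 0.1014]
tool_rot: [3.122, -0.353, -0.0]
contact_force: [0.2, 0.9, 0.4]
opening: 0.0002
grip_force: 0.0
```

jog_arm --pt "-0.05 0 0 0 0 0 -1" --pt "0 0 0 0 0 0 -1"

```text
t: 10.55
tool_pos: [0.5535, -0.015, 0.1014]
tool_rot: [3.122, -0.353, -0.0]
contact_force: [-0.6, 0.8, 0.3]
opening: 0.0001
grip_force: 0.0
```

jog_arm --pt "-0.05 0 0 0 0 0 -1" --pt "0 0 0 0 0 0 -1"

```text
t: 10.75
tool_pos: [0.5525, -0.0147, 0.1014]
tool_rot: [-3.122, 0.353, 0.0]
contact_force: [-0.9, 0.4, 0.2]
opening: 0.0002
grip_force: 0.0
```

jog_arm --pt "-0.05 0 0 0 0 0 -1" --pt "0 0 0 0 0 0 -1"

```text
t: 10.95
tool_pos: [0.5518, -0.0146, 0.1015]
tool_rot: [3.122, -0.353, 0.001]
contact_force: [2.1, -0.1, -0.8]
opening: -0.0001
grip_force: 0.4
```

```bash
python3 where.py; python3 - <<'E'
from h import *
yaw=np.radians(-13);ux=np.array([np.cos(yaw),np.sin(yaw)])
def U(p): d=p[:2]-[.547,-.0125];return (1000*np.array([d@ux,d[1]*ux[0]-d[0]*ux[1],p[2]])).round(0).astype(int).tolist()
for n,b in(("side",(225,270,160,205)),):
    im=grab(n);L=[]
    for v in range(b[2],b[3]):
        for u in range(b[0],b[1]):
            p=U(pt(n,u,v))
            if abs(p[1])<13 and -60<p[0]<40 and 115<p[2]<150: L.append((p[0],p[1],p[2],u,v))
    L.sort(key=lambda p:-p[2])
    for l in L[::4]: print(l,end=" ")
E
```

```text
unit-frame tcp mm 5.175103449001088 -0.962050026422004 z 0.10148880937607219 F [ 2.1 -0.1 -0.8] t 10.95
(2, 6, 148, 243, 178) (-2, -6, 145, 247, 177) (-4, 0, 143, 246, 179) (-4, -4, 140, 247, 179) (-13, 8, 139, 247, 183) (-10, 0, 138, 248, 181) (-1, 10, 137, 243, 182) (-11, 10, 136, 246, 184) (-15, -4, 135, 250, 182) (-1, 6, 134, 244, 182) (1, 9, 131, 243, 183) (-13, 8, 130, 247, 185) (-9, 8, 128, 246, 185) (-13, 8, 126, 247, 186) (-2, 8, 120, 244, 186)
```

Contact is beginning: 2 N, and the handle has fallen to about -0.36 with its top at x ≈ -13 mm. Now I'll press through the latch.

jog_arm --pt "-0.05 0 0 0 0 0 -1" --pt "0 0 0 0 0 0 -1"

```text
t: 11.2
tool_pos: [0.5514, -0.0145, 0.1017]
tool_rot: [3.122, -0.353, 0.003]
contact_force: [3.5, -0.4, -0.6]
opening: -0.0002
grip_force: 1.5
```

jog_arm --pt "-0.05 0 0 0 0 0 -1" --pt "0 0 0 0 0 0 -1"

```text
t: 11.4
tool_pos: [0.551, -0.0144, 0.102]
tool_rot: [3.121, -0.353, 0.006]
contact_force: [6.3, -2.0, -2.9]
opening: -0.0003
grip_force: 2.4
```

jog_arm --pt "-0.05 0 0 0 0 0 -1" --pt "0 0 0 0 0 0 -1"

```text
t: 11.6
tool_pos: [0.5507, -0.0144, 0.1023]
tool_rot: [3.121, -0.353, 0.009]
contact_force: [7.2, -0.9, -2.5]
opening: -0.0001
grip_force: 3.1
```

jog_arm --pt "-0.1 0 0 0 0 0 -1" --pt "0 0 0 0 0 0 -1"

```text
t: 11.8
tool_pos: [0.5499, -0.0143, 0.1029]
tool_rot: [3.121, -0.353, 0.014]
contact_force: [10.3, -1.4, -2.2]
opening: 0.0002
grip_force: 4.2
```

jog_arm --pt "-0.1 0 0 0 0 0 -1" --pt "0 0 0 0 0 0 -1"

```text
t: 12.0
tool_pos: [0.5493, -0.0141, 0.1035]
tool_rot: [3.121, -0.353, 0.019]
contact_force: [13.4, -3.4, -3.2]
opening: -0.0
grip_force: 5.5
```

jog_arm --pt "-0.05 0 0 0 0 0 -1" --pt "0 0 0 0 0 0 -1"

```text
t: 12.2
tool_pos: [0.549, -0.0141, 0.1038]
tool_rot: [3.12, -0.353, 0.022]
contact_force: [15.4, -3.3, -3.9]
opening: -0.0001
grip_force: 6.2
```

jog_arm --pt "-0.05 0 0 0 0 0 -1" --pt "0 0 0 0 0 0 -1"

```text
t: 12.4
tool_pos: [0.5486, -0.014, 0.1042]
tool_rot: [3.12, -0.353, 0.024]
contact_force: [16.6, -3.8, -4.3]
opening: 0.0
grip_force: 6.7
```

jog_arm --pt "-0.05 0 0 0 0 0 -1" --pt "0 0 0 0 0 0 -1"

```text
t: 12.6
tool_pos: [0.5483, -0.0139, 0.1045]
tool_rot: [3.12, -0.353, 0.027]
contact_force: [17.3, -4.3, -4.0]
opening: -0.0
grip_force: 7.4
```

jog_arm --pt "-0.05 0 0 0 0 0 -1" --pt "0 0 0 0 0 0 -1"

```text
t: 12.8
tool_pos: [0.5456, -0.0133, 0.1043]
tool_rot: [3.12, -0.353, 0.019]
contact_force: [12.3, -2.4, -2.0]
opening: 0.0002
grip_force: 5.3
```

The latch gave: the tool jumped about 2.7 mm and the force dropped. One more small push will confirm the hard stop, then I'll back off and look.

jog_arm --pt "-0.1 0 0 0 0 0 -1" --pt "0 0 0 0 0 0 -1"

```text
t: 13.0
tool_pos: [0.5453, -0.0133, 0.1049]
tool_rot: [3.12, -0.353, 0.027]
contact_force: [16.0, -4.1, -1.7]
opening: 0.0001
grip_force: 6.8
```

jog_arm --pt "0.4 0 0 0 0 0 -1" --pt "0.6 0 0 0 0 0 -1" --pt "0.6 0 0 0 0 0 -1" --pt "0 0 -1 0 0 0 -1" --pt "0 0 -0.9 0 0 0 -1" --pt "0 0 0 0 0 0 -1"

```text
t: 13.6
tool_pos: [0.5722, -0.0191, 0.1418]
tool_rot: [3.122, -0.353, 0.006]
contact_force: [0.2, 1.2, 0.7]
opening: -0.0
grip_force: 0.0
```

```bash
python3 where.py; python3 - <<'E'
from h import *
a=grab("side")[155:215,205:285];w=grab("wrist")
save(np.hstack([cv2.resize(a,(400,300),interpolation=cv2.INTER_CUBIC),cv2.resize(w[150:300,60:260],(400,300),interpolation=cv2.INTER_CUBIC)]),"c5.png")
E
```

```text
unit-frame tcp mm 26.012996628514884 -0.7935520087836521 z 0.14181464971052005 F [0.2 1.2 0.7] t 13.6
```

View pics/c5.png

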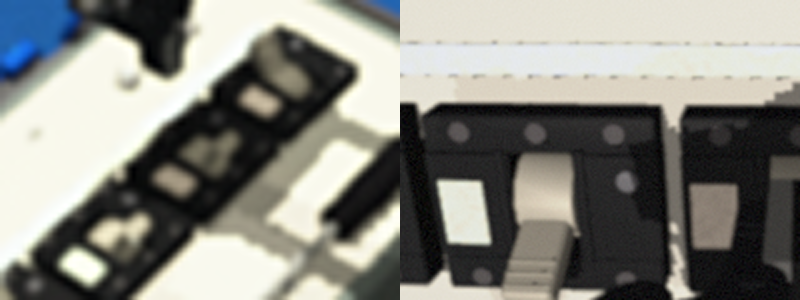

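In the side crop the reset handle at (215,150) now lies just like the spare at (120,230), fully off. The extra push also met a hard stop (+4 N for 0.3 mm). Next I'll cross over to the robot side.

jog_arm --pt "-0.85 0 0 0 0 0 -1" --pt "-0.85 0 0 0 0 0 -1" --pt "-0.85 0 0 0 0 0 -1" --pt "-0.85 0 0 0 0 0 -1" --pt "-0.1 0 0 0 0 0 -1" --pt "0 0 0 0 0 0 -1"

```text
t: 14.3
tool_pos: [0.5014, -0.0031, 0.1383]
tool_rot: [-3.122, 0.353, 0.002]
contact_force: [0.9, -1.2, -0.4]
opening: -0.0001
grip_force: 0.0
```

jog_arm --pt "0 0 0.5 0 0 0 -1" --pt "0 0 0.5 0 0 0 -1" --pt "0 0 0.5 0 0 0 -1" --pt "0 0 0.35 0 0 0 -1" --pt "0 0 0 0 0 0 -1"

```text
t: 14.8
tool_pos: [0.5008, -0.003, 0.1003]
tool_rot: [-3.122, 0.353, 0.006]
contact_force: [-0.0, 0.3, -1.1]
opening: -0.0
grip_force: 0.0
```

```bash
python3 where.py
```

```text
unit-frame tcp mm -47.177766505094056 -1.1694158188200032 z 0.1003230677540209 F [-0.   0.3 -1.1] t 14.8
```

jog_arm --pt "0.25 0 0 0 0 0 -1" --pt "0.25 0 0 0 0 0 -1" --pt "0.25 0 0 0 0 0 -1" --pt "0.25 0 0 0 0 0 -1" --pt "0 0 0 0 0 0 -1"

```text
t: 15.3
tool_pos: [0.5224, -0.0078, 0.1032]
tool_rot: [-3.122, 0.353, -0.002]
contact_force: [-2.0, 0.7, 2.6]
opening: -0.0002
grip_force: 1.0
```

jog_arm --pt "0.2 0 0 0 0 0 -1" --pt "0.2 0 0 0 0 0 -1" --pt "0 0 0 0 0 0 -1"

```text
t: 15.6
tool_pos: [0.53, -0.0097, 0.1025]
tool_rot: [3.122, -0.353, 0.002]
contact_force: [0.3, 0.7, -0.5]
opening: -0.0002
grip_force: 0.0
```

jog_arm --pt "0.15 0 0 0 0 0 -1" --pt "0.15 0 0 0 0 0 -1" --pt "0 0 0 0 0 0 -1"

```text
t: 15.9
tool_pos: [0.5355, -0.0109, 0.1025]
tool_rot: [3.122, -0.353, 0.001]
contact_force: [-0.0, 0.3, 0.5]
opening: 0.0
grip_force: 0.0
```

```bash
python3 where.py
```

```text
unit-frame tcp mm -11.562439133590239 -1.0380347595625183 z 0.10246636662305787 F [-0.   0.3  0.5] t 15.9
```

The force has gone, so the handle went over. I'll retreat and look.

jog_arm --pt "-0.5 0 0 0 0 0 -1" --pt "-0.5 0 -0.5 0 0 0 -1" --pt "0 0 -1 0 0 0 -1" --pt "0 0 -1 0 0 0 -1" --pt "-0.5 0 -1 0 0 0 -1" --pt "-0.5 0 -1 0 0 0 -1" --pt "-0.5 0 -1 0 0 0 -1" --pt "0 0 0 0 0 0 -1"

```text
t: 16.7
tool_pos: [0.487, 0.0005, 0.2157]
tool_rot: [3.122, -0.352, 0.01]
contact_force: [0.8, -0.1, 1.2]
opening: 0.0002
grip_force: 0.0
```

```bash
python3 where.py; python3 - <<'E'
from h import *
a=grab("wrist");save(cv2.resize(a,(800,600)),"w6.png")
E
```

```text
unit-frame tcp mm -61.395595784902476 -0.8110558116780422 z 0.21571250226882024 F [ 0.8 -0.1  1.2] t 16.7
```

View pics/w6.png

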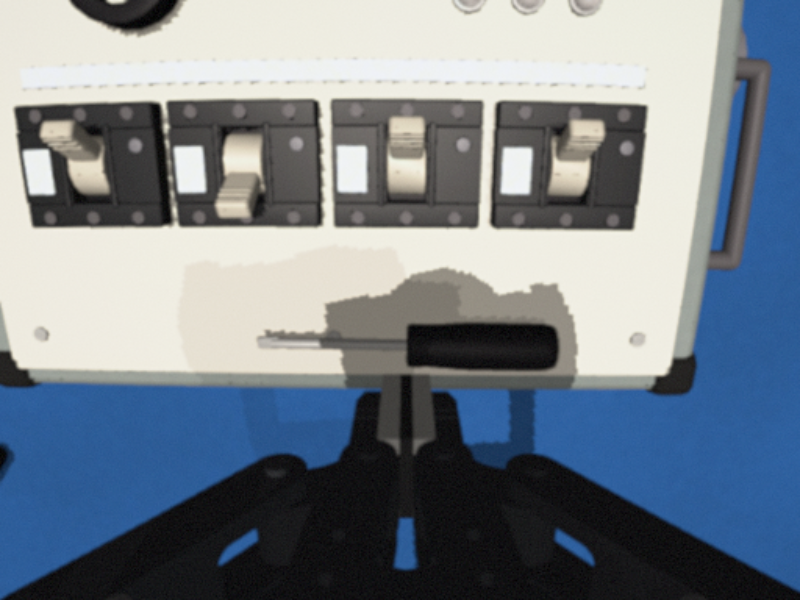

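The third handle's tip at (405,125) now lines up with the two on handles at (65,130) and (585,128). The spare at (237,205) is still off, and the screwdriver and tape have not moved. I'll hand in.

```bash
python3 -c "
from h import *
print(ctrl.finish_job())"
```

```text
the job is handed in; nothing more can be done
None
```

The tripped breaker was pressed through its latch to the off stop (about 18 N at most in the readings), then flipped to on, where it stayed; the other three handles, the screwdriver and the tape look unmoved in the last picture, and I handed in at about 17 s.

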